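# Fetch the cover slips from behind the bottles

## Task

The small box of cover slips stands on the light wooden bottle board, hemmed in by the jar, the dropper bottle and the beaker. Stand all three of these upright in the steel tray, leaving the box where it is meanwhile; then put the box flat on the middle of the dark slide box's lid, and only after that stand each of the three back upright in the very place on the board where it stood at the start. Knock nothing over and leave the steel forceps and the marker pen alone.

Things in the scene. Friction and masses are not known exactly. Their poses are not given: they have to be found in the camera images.
- coverslip_box: small square box of cover slips, blue with a white lid, 33 x 33 x 16 mm; loose, 30 g. Origin: centre of its underside; z up, x and y across its sides (roughly along the board's). It stands in the back row of the board, 17 mm clear of the rail, 66 mm (centre to centre) from each of the three neighbours.
- jar: round glass sample jar with a screw cap, 92 mm tall, on the board; the body 58 mm across up to 77 mm, the cap 50 mm across above that; loose, about 0.16 kg. Origin: centre of its underside, z up. (Other sample jars stand far back on the table; they are not part of the job.)
- dropper: slim amber glass dropper bottle with a teat, 99 mm tall: body 36 mm across up to about 58 mm, collar 24 mm across up to 70 mm, teat 17 mm across above that; all hard to the grip; loose, about 60 g. Origin: centre of its underside, z up.
- beaker: clear open glass beaker, 70 mm tall, body about 54 mm across, rim 56 mm, 62 mm with its spout; loose, about 94 g. Origin: underside; +y points away from the spout, the round body's middle is 2 to 3 mm along +y. Grip it across x. At the start its spout points about to the board's front (x axis along the board's length).
- board: light wooden bottle board, fixed, top 14 mm above the table. Origin: underside, under the cover-slip box's pad. y along it (216 mm); x from -108 to +42 mm, back at +x with a rail 36 mm above the table, inner face at x = 34 mm. Six flush black pads, 66 mm apart: jar, dropper bottle and beaker stand, in any arrangement, within 3 mm of (0, 66), (0, -66), (-66, 0) mm; pads (-66, +-66) are empty.
- steel_tray: flat stainless instrument tray, fixed, beside the board on either side, 175 x 270 mm (x, y), rim 23 mm high, floor 2 mm above the table; inside, the floor measures 156 x 252 mm. Origin: centre of its underside, its long side is its y axis. The side area for the three things.
- slide_box: flat dark-red wooden box for microscope slides, shut, fixed, 105 x 176 mm (x, y), beside the board on the side opposite to the tray; the lid's flat top is 38 mm above the table. Origin: centre of its underside, z up; the middle of the lid is straight above it.
- forceps: bystander: steel forceps, 133 mm long (y), 16 mm wide, 10 mm high, lying loose in front of the board; not to be moved. Origin: underside, at its middle.
- marker: bystander: white and blue marker pen, 135 mm long (y), 17 mm thick, lying loose in front of the board; not to be moved. Origin: underside, at its middle.

How it is judged:
On the way, in this order (a step that is already met when the one before it is completed fails the run):
1. the jar, the dropper bottle and the beaker all stand upright in the steel tray, let go, while the cover-slip box is still in its place (moved less than 20 mm) (x of jar in the frame of steel_tray between -0.06 and 0.06 m and y of jar in the frame of steel_tray between -0.11 and 0.11 m and height (world z) of each of jar, dropper, beaker below 0.012 m and angle between each of jar, dropper, beaker's own z axis and vertical below 0.15 rad and x of dropper in the frame of steel_tray between -0.06 and 0.06 m and y of dropper in the frame of steel_tray between -0.11 and 0.11 m and x of beaker in the frame of steel_tray between -0.06 and 0.06 m and y of beaker in the frame of steel_tray between -0.11 and 0.11 m and linear speed of each of jar, dropper, beaker below 0.02 m/s and contact force between the fingers and jar below 0.05 N and contact force between the fingers and dropper below 0.05 N and contact force between the fingers and beaker below 0.05 N and distance of coverslip_box from where it was at the start of the episode below 0.02 m), for 0.2 s.
2. the cover-slip box lies flat on the middle of the slide box's lid, let go, while the three still stand in the tray (horizontal distance between coverslip_box and slide_box below 0.015 m and z of coverslip_box in the frame of slide_box between 0.033 and 0.045 m and angle between coverslip_box's own z axis and vertical below 0.1 rad and x of jar in the frame of steel_tray between -0.06 and 0.06 m and y of jar in the frame of steel_tray between -0.11 and 0.11 m and height (world z) of each of jar, dropper, beaker below 0.012 m and angle between each of jar, dropper, beaker's own z axis and vertical below 0.15 rad and x of dropper in the frame of steel_tray between -0.06 and 0.06 m and y of dropper in the frame of steel_tray between -0.11 and 0.11 m and x of beaker in the frame of steel_tray between -0.06 and 0.06 m and y of beaker in the frame of steel_tray between -0.11 and 0.11 m and linear speed of coverslip_box below 0.02 m/s and contact force between the fingers and coverslip_box below 0.05 N), for 0.2 s.
At the end, for the whole second after the job is handed in: the cover-slip box lies flat on the slide box's lid, its centre within 15 mm of the lid's middle; the jar, the dropper bottle and the beaker each stand upright on the board within 15 mm of where they stood at the start; all are at rest (horizontal distance between coverslip_box and slide_box below 0.015 m and z of coverslip_box in the frame of slide_box between 0.033 and 0.045 m and angle between each of coverslip_box, jar, dropper, beaker's own z axis and vertical below 0.1 rad and distance of each of jar, dropper, beaker from where it was at the start of the episode below 0.015 m and linear speed of each of jar, dropper, beaker, coverslip_box below 0.02 m/s); the robot touches nothing.
It fails at once if the jar, the dropper bottle or the beaker is knocked over (tilted more than 0.5 rad) (angle between any of jar, dropper, beaker's own z axis and vertical above 0.5 rad).
It fails at once if the forceps or the marker pen is moved more than 20 mm (distance of any of forceps, marker from where it was at the start of the episode above 0.02 m).
It also fails if it takes over 144 s, if anything falls off the work surface, if the arm or the gripper's body presses on something with over 40 N, if the wrist force passes 120 N, or if a joint passes its speed limit or range.

## Robot

A 7-joint arm with a two-finger parallel gripper is mounted at the origin on a cart in front of the work surface, level with it; the furniture and walls round the work are solid. World frame = base frame: x ahead of the robot, y to its left, z up, the work surface at z = 0. Lengths are in m, angles in rad, forces in N, time in s.
With the tool pointing down it reaches from about 0.4 to 0.875 m from the base axis. Payload 19.3 kg.
Tool frame: the origin (TCP) lies on the centre line of the jaws, within the pads' length; the fingertips stand 14 mm ahead of it and the grasp point (between the pads) lies 5 mm behind it; y points along the fingers, x is the direction in which the jaws open and shut, and the axes are right-handed (so a half turn about y gives the same grasp; the last joint's range is limited). The gripper opens to 85 mm and grips with 20 to 120 N. Pads are 22 mm wide; open, the fingers measure 114 mm over their backs; the gripper's body (76 mm by 85 mm) begins 54 mm behind the grasp point. The pads swing forward as they close: fully open they stand 13 mm farther back than shut.
Start: joints at [-1.373, 0.521, -0.036, 1.599, 0.021, 1.021, -0.113], TCP at [0.165, 0.603, 0.245] pointing down, gripper open.
Joint ranges: [-2.91, 2.91], [-0.3, 2.13], [-1.5, 1.42], [0.17, 2.43], [-1.26, 4.41], [0.16, 1.93], [-2.52, 2.52]. Speed limits (rad/s): [1.89, 1.89, 2.39, 2.39, 3.01, 3.01, 3.01].

## Interface

Orientations are given as [roll, pitch, yaw] about the fixed x, y, z axes, in that order (R = Rz(yaw) Ry(pitch) Rx(roll)).
In Python, from workcell import monitor, grab_frame, workorder gives the robot as it stands.
- The arm moves only by the tool drive_tool, never from a script. Its argument "steps" is one flat list of numbers, 5 for each row, row after row: the finger opening in mm, from 0 to 85.4, then the shift along the world's x, y, z in mm, then the turn about the world's z in degrees. In form: [fingers, tx, ty, tz, twist, fingers, tx, ty, tz, twist, ...]. A call has exactly 5 rows; each row shifts and turns the commanded pose from where the row before left it; what a row does not reach is not made up. A row lasts 1/12 s, in which the tool goes at most 41.7 mm and 7.16 degrees, less where a joint would pass 70% of its speed; a pose out of reach is approached as far as the arm can. A call is refused whole if a number of a shift passes 41.7 or a number of a turn 7.16, either way. A call with a gripper value outside its range is refused whole. The fingers move at their own pace and stop on an object; "grip_force" is the grip in N (left out, the last holds). Time passes only in rows, so rows that do not move let the fingers close, or fill a call up. It gives the time, the measured TCP pose, the force and the opening at its end, in the units of the state.
- monitor.observe(): the state, without advancing time (a new reading comes with each control period).
- grab_frame(name): name is "scene" or "top" or "wrist"; returns a dict with "frame" (384x512x3 uint8, red, green, blue), "vertical_fov" (degrees; the focal length in pixels is half the picture's height over the tangent of half this angle, whatever the lens; pixels are square), "cx", "cy" (the principal point, pixels), "xyz" and "orientation" of the camera in the world. Camera axes: x right, y down, z forward; pixel columns grow to the right and rows downward; lengths in m; the calibration is good to about 2 mm. A picture is of the moment at which its call begins. There is no depth.
- workorder.job_done(): hands the job in, once; it reports no verdict.
The state is a dict: "clock": time; "qpos": joint angles; "qd": joint speeds; "joint_efforts": joint torques, N m; "position": TCP position; "tool_rot": TCP orientation; "force": force on the tool from outside, world axes, zero at the start; "moment": the same for the moment, N m; "grip_width": finger opening in m.
Only numpy, scipy, OpenCV 4.12 (cv2) and the standard library are available. Lean on these libraries where they do the work, as an engineer would, in place of code of your own. Each camera call takes 0.05 s, during which the arm holds its last target. There are 200 camera calls.

## Working session

There is one attempt and no reset: what is moved stays moved. The work goes in short steps, Python scripts to look and compute and a tool call to move; the robot and the scene stay as the last step left them, time stands still between calls to the robot, and variables do not carry over. Pictures are saved under pics/ and viewed, about 12 in all and at most 16, crops included, and the job is handed in when it is done.

Besides the shell and the picture viewer there is one more tool, called by a JSON object that holds its "fn" and its "kwargs", one argument or row to a line. drive_tool: Moves the arm, as the interface text tells. Its arguments: {"type":"object","properties":{"steps":{"type":"array"},"grip_force":{"type":"number"}},"required":["steps"]}

```bash
ls; mkdir -p pics; cat > h.py <<'E'
import numpy as np,cv2
from scipy.spatial.transform import Rotation as R
from workcell import monitor,grab_frame,workorder
def K(f):
    h,w=f["frame"].shape[:2]; return h/2/np.tan(np.radians(f["vertical_fov"])/2)
def rot(f):
    o=np.array(f["orientation"]); return o if o.shape==(3,3) else R.from_euler('xyz',o).as_matrix()
def px2w(f,u,v,z):
    d=rot(f)@np.array([(u-f["cx"])/K(f),(v-f["cy"])/K(f),1]); p=np.array(f["xyz"]); return p+d*(z-p[2])/d[2]
def w2px(f,P):
    c=rot(f).T@(np.array(P)-np.array(f["xyz"])); return c[0]/c[2]*K(f)+f["cx"],c[1]/c[2]*K(f)+f["cy"]
def save(f,n): cv2.imwrite("pics/"+n,cv2.cvtColor(f["frame"],cv2.COLOR_RGB2BGR))
E
python3 - <<'E'
from h import *
import pickle
s=monitor.observe();print({k:np.round(v,3).tolist() for k,v in s.items()})
for n in("scene","top"):
    f=grab_frame(n);save(f,n+"0.png");pickle.dump(f,open(n+"0.pkl","wb"))
    print(n,f["vertical_fov"],f["cx"],f["cy"],f["xyz"],f["orientation"])
a=cv2.imread("pics/scene0.png");b=cv2.imread("pics/top0.png")
cv2.imwrite("pics/both0.png",cv2.resize(np.hstack([a,b]),(800,300)))
E
```

```text
pics
{'clock': 0.0, 'qpos': [-1.373, 0.522, -0.036, 1.6, 0.021, 1.021, -0.113], 'qd': [-0.003, -0.001, -0.0, -0.0, -0.001, 0.001, 0.001], 'joint_efforts': [-0.001, -92.713, 1.98, -36.992, 0.018, 0.008, 0.0], 'position': [0.165, 0.602, 0.245], 'tool_rot': [-1.571, 0.001, 1.303], 'force': [1.061, 0.013, -0.169], 'moment': [0.004, 0.034, 0.052], 'grip_width': 0.085}
scene 42.56046161092881 256.1446885789716 191.9812658328791 [-0.4843203  -0.81204883  0.70416385] [-2.03318096  0.00838389 -0.8992015 ]
top 52.76299368172732 255.0220856872839 195.2715207002731 [ 0.49161509 -0.00276415  1.0469837 ] [-3.11785973e+00 -2.82033213e-03 -1.57996716e+00]
```

View pics/top0.png

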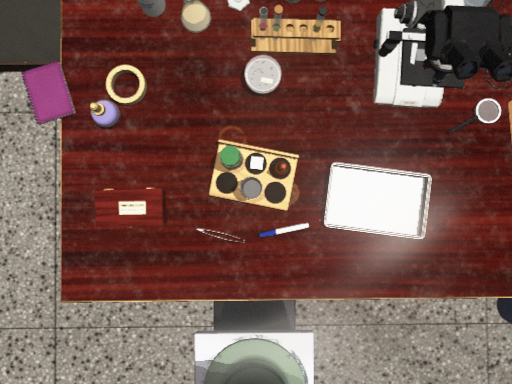

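View pics/scene0.png

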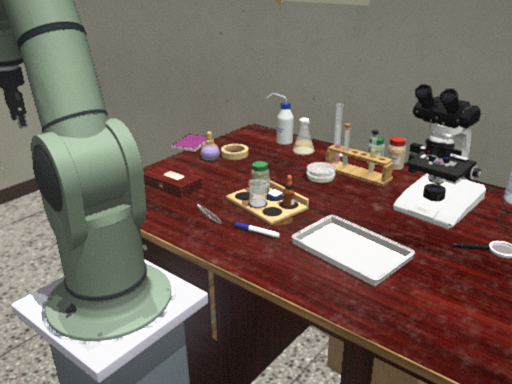

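```bash
python3 - <<'E'
from h import *
import pickle
f=pickle.load(open("top0.pkl","rb"));im=f["frame"];hsv=cv2.cvtColor(im,cv2.COLOR_RGB2HSV)
def cc(m,roi,name,z,ma=15):
    x0,y0,x1,y1=roi;mm=np.zeros_like(m);mm[y0:y1,x0:x1]=m[y0:y1,x0:x1]
    n,l,s,c=cv2.connectedComponentsWithStats(mm)
    for i in range(1,n):
        if s[i,4]>=ma:
            pts=cv2.findContours((l==i).astype(np.uint8),0,1)[0][0];r=cv2.minAreaRect(pts)
            print(name,s[i],np.round(c[i],1),np.round(px2w(f,*c[i],z),4)[:2],"rect",np.round(px2w(f,*r[0],z)[:2],4),np.round(r[1],1),round(r[2],1))
B=(205,135,302,215)
cc(cv2.inRange(hsv,(45,80,30),(85,255,255)),B,"jarcap",.106)
cc(cv2.inRange(hsv,(0,0,170),(179,50,255)),B,"white",.030)
cc(cv2.inRange(hsv,(0,0,0),(179,255,60)),B,"black",.014)
cc(cv2.inRange(hsv,(15,60,120),(35,200,255)),B,"board",.014,100)
cc(cv2.inRange(hsv,(0,0,120),(179,60,255)),(310,150,445,250),"tray",.023,200)
cc(cv2.inRange(hsv,(10,20,140),(40,120,255)),(90,180,170,235),"label",.038)
big=cv2.resize(im[130:250,85:310],None,fx=3.5,fy=3.5,interpolation=cv2.INTER_CUBIC)
cv2.imwrite("pics/crop1.png",cv2.cvtColor(big,cv2.COLOR_RGB2BGR))
E
```

```text
jarcap [220 146  20  20 311] [229.8 155.4] [0.6117 0.055 ] rect [0.6114 0.0557] [19. 19.] 90.0
white [250 156  14  14 160] [256.3 162.5] [ 0.6021 -0.0101] rect [ 0.6021 -0.0101] [12.7 12.3] 7.1
black [247 155   4  13  24] [248.5 160.8] [0.6085 0.0106] rect [0.6083 0.0118] [ 2.9 12.2] 7.1
black [270 165  10  12  43] [272.8 170.5] [ 0.5818 -0.054 ] rect [ 0.5803 -0.0563] [13.3  5.7] 65.6
black [217 173  20  20 250] [225.5 182.7] [0.5505 0.0727] rect [0.5509 0.07  ] [19. 19.] 90.0
board [ 209  139   90   72 2343] [254.3 175.4] [ 0.5691 -0.0043] rect [ 5.721e-01 -5.000e-04] [81.8 57.3] 11.3
tray [ 324  162  108   85 6972] [377.8 202.1] [ 0.4949 -0.3308] rect [ 0.4864 -0.328 ] [102.6  77.1] 7.3
label [118 201  28  14 346] [131.7 207.1] [0.4876 0.3155] rect [0.4866 0.316 ] [13. 27.] 90.0
```

View pics/crop1.png

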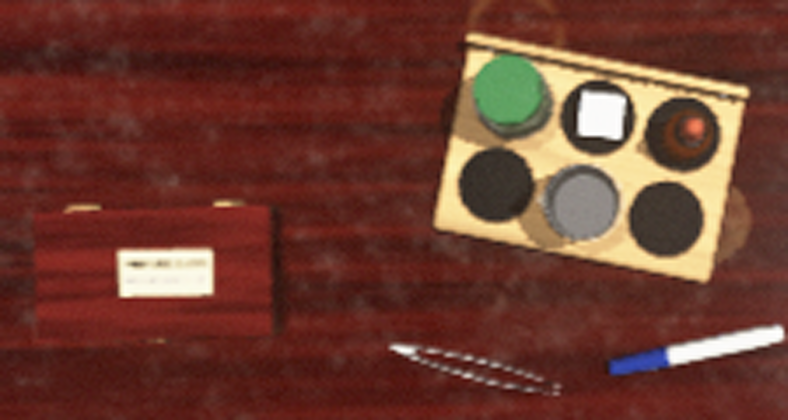

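{"fn": "drive_tool", "kwargs": {
  "steps": [85, 17, -27, 2, 0, 85, 17, -27, 2, 0, 85, 17, -27, 2, 0, 85, 17, -27, 2, 0, 85, 17, -27, 2, 0],
  "grip_force": 40
}}

```text
clock: 0.52
position: [0.2509, 0.4662, 0.2551]
tool_rot: [-1.571, 0.001, 1.303]
force: [0.5, 1.4, 0.2]
grip_width: 0.0851
```

{"fn": "drive_tool", "kwargs": {
  "steps": [85, 17, -27, 2, 0, 85, 17, -27, 2, 0, 85, 17, -27, 2, 0, 85, 17, -27, 2, 0, 85, 17, -27, 2, 0]
}}

```text
clock: 0.93
position: [0.3359, 0.3312, 0.2653]
tool_rot: [-1.571, 0.0, 1.303]
force: [0.8, -0.4, 0.3]
grip_width: 0.0853
```

{"fn": "drive_tool", "kwargs": {
  "steps": [85, 17, -27, 2, 0, 85, 17, -27, 2, 0, 85, 17, -27, 2, 0, 85, 17, -27, 2, 0, 85, 17, -27, 2, 0]
}}

```text
clock: 1.35
position: [0.4209, 0.1962, 0.2754]
tool_rot: [-1.571, 0.0, 1.303]
force: [0.2, 0.3, 0.3]
grip_width: 0.0853
```

{"fn": "drive_tool", "kwargs": {
  "steps": [85, 16, -26, 2, 0, 85, 16, -26, 2, 0, 85, 16, -26, 2, 0, 85, 16, -26, 2, 0, 85, 0, 0, 0, 0]
}}

```text
clock: 1.77
position: [0.4866, 0.0887, 0.2836]
tool_rot: [-1.572, 0.001, 1.297]
force: [-0.1, 0.3, -0.5]
grip_width: 0.0845
```

Tracking is exact. Move on to above the middle and look with the wrist camera.

{"fn": "drive_tool", "kwargs": {
  "steps": [85, 15, -25, 3, 1, 85, 15, -25, 3, 1, 85, 15, -25, 3, 1, 85, 15, -15, 3, 1, 85, 0, 0, 0, 0]
}}

```text
clock: 2.18
position: [0.5462, 0.0001, 0.2955]
tool_rot: [-1.572, 0.001, 1.37]
force: [0.2, -0.4, -0.5]
grip_width: 0.085
```

```bash
python3 - <<'E'
from h import *
import pickle
f=grab_frame("wrist");save(f,"w1.png");pickle.dump(f,open("w1.pkl","wb"));print(f["vertical_fov"],f["xyz"],f["orientation"],monitor.observe()["position"])
for n,P in dict(jar=(.6115,.0555,.106),box=(.602,-.010,.03),drop=(.589,-.074,.113),beak=(.537,.004,.084)).items(): print(n,w2px(f,P))
E
```

```text
70.28517199584151 [0.47382605 0.01513348 0.42458857] [2.84859095e+00 1.83711458e-03 1.37027129e+00] [0.54506465 0.00200429 0.29502165]
jar (np.float64(314.29642172908495), np.float64(213.35180901420048))
box (np.float64(261.4046205821112), np.float64(197.07593021007537))
drop (np.float64(208.54151389487097), np.float64(218.2226463098237))
beak (np.float64(262.1571005758267), np.float64(160.53446480876147))
```

View pics/w1.png

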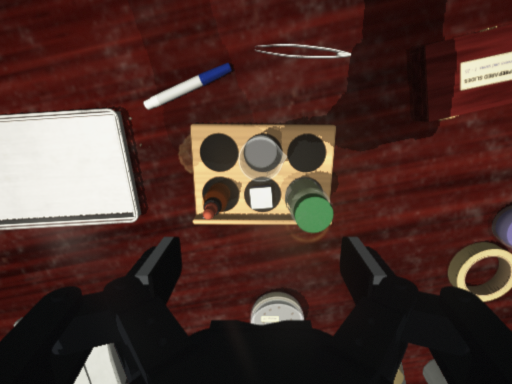

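```bash
python3 - <<'E'
from h import *
import pickle
w=pickle.load(open("w1.pkl","rb"));t=pickle.load(open("top0.pkl","rb"))
def p(n,f,u,v,z): print(n,np.round(px2w(f,u,v,z)[:2],4))
hsv=cv2.cvtColor(w["frame"],cv2.COLOR_RGB2HSV)
def cc(lo,hi,roi,name,z,ma=20):
    x0,y0,x1,y1=roi;mm=np.zeros(hsv.shape[:2],np.uint8);mm[y0:y1,x0:x1]=cv2.inRange(hsv,lo,hi)[y0:y1,x0:x1]
    n,l,s,c=cv2.connectedComponentsWithStats(mm)
    for i in range(1,n):
        if s[i,4]>=ma:
            r=cv2.minAreaRect(cv2.findContours((l==i).astype(np.uint8),0,1)[0][0])
            b=np.array([px2w(w,*q,z)[:2] for q in cv2.boxPoints(r)]);print(name,s[i],np.round(px2w(w,*r[0],z)[:2],4),"edge",np.round(np.degrees(np.arctan2(*(b[1]-b[0])[::-1])),1),np.round(px2w(w,*c[i],z)[:2],4))
cc((45,80,20),(85,255,255),(280,185,340,240),"jarcap",.106)
cc((0,0,170),(179,50,255),(240,180,280,215),"box",.030)
cc((0,0,0),(179,255,60),(195,130,330,178),"pads",.014)
cc((0,120,60),(12,255,255),(195,200,225,222),"drop",.108,5)
p("drop teat w",w,209,212,.108);p("drop top",t,283,166.3,.108)
p("beak rim w",w,264,158,.084);p("beak top",t,85+582/3.5,130+203/3.5,.084)
for a in((467,35),(748,90)):p("rail",t,85+a[0]/3.5,130+a[1]/3.5,.036)
for a in((196,220),(333,221)):p("railw",w,*a,.036)
for a in((35,210),(270,205),(35,335),(275,333)):p("slide",t,85+a[0]/3.5,130+a[1]/3.5,.038)
for a in((330,164),(432,175),(426,238),(324,226)):p("tray",t,*a,.023)
for a in((117,110),(137,220)):p("trayw",w,*a,.023)
x=w["frame"][115:235,185:345];cv2.imwrite("pics/w1c.png",cv2.cvtColor(cv2.resize(x,None,fx=5,fy=5,interpolation=2),cv2.COLOR_RGB2BGR))
E
```

```text
jarcap [ 294  194   39   39 1199] [0.6107 0.054 ] edge 78.5 [0.6105 0.0538]
box [250 187  22  22 436] [ 0.6028 -0.0112] edge 83.1 [ 0.6027 -0.0113]
pads [ 201  134   37   37 1054] [ 0.5241 -0.0603] edge 139.1 [ 0.524  -0.0602]
pads [265 134  16  14  49] [0.5222 0.0249] edge 129.6 [0.5226 0.0253]
pads [ 288  134   37   37 1083] [0.5504 0.0691] edge 78.5 [0.5508 0.0691]
drop [220 200   5  11  32] [ 0.5771 -0.0547] edge 78.5 [ 0.5757 -0.0536]
drop [202 203  16  17 193] [ 0.5815 -0.072 ] edge 140.6 [ 0.5815 -0.0717]
drop [195 208   1   8   8] [ 0.5788 -0.0897] edge 0.0 [ 0.5788 -0.0897]
drop teat w [ 0.5829 -0.0728]
drop top [ 0.5837 -0.0743]
beak rim w [0.5343 0.0069]
beak top [0.5326 0.0034]
rail [0.6613 0.0887]
rail [ 0.6182 -0.1212]
railw [ 0.6165 -0.1157]
railw [0.66   0.0908]
slide [0.5331 0.4109]
slide [0.5352 0.2361]
slide [0.4402 0.4108]
slide [0.44   0.2327]
tray [ 0.5971 -0.2055]
tray [ 0.5654 -0.4758]
tray [ 0.3988 -0.4566]
tray [ 0.433  -0.1874]
trayw [ 0.4366 -0.1849]
trayw [ 0.6026 -0.2122]
```

View pics/w1c.png

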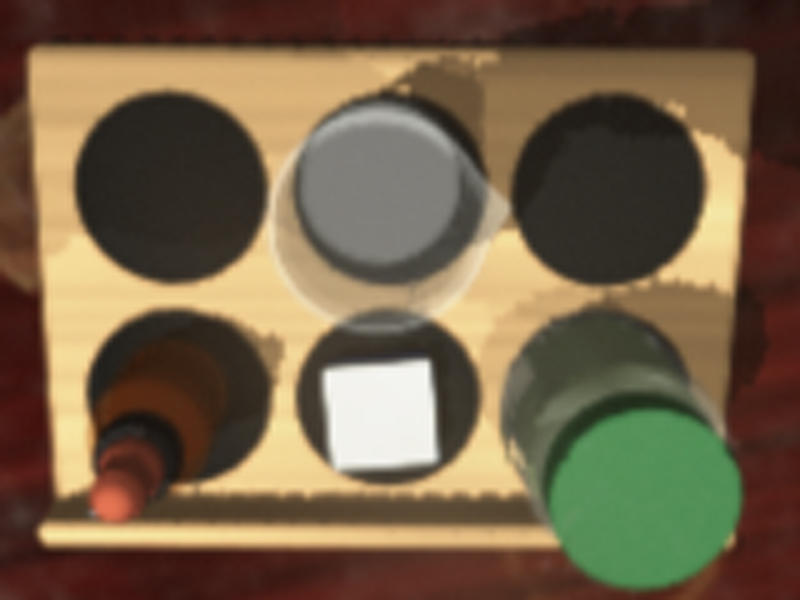

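{"fn": "drive_tool", "kwargs": {
  "steps": [85, 14, -26, -20, 0, 85, 14, -26, -20, 0, 85, 13, -24, -20, 0, 85, 0, 0, -30, 0, 85, 0, 0, -30, 0]
}}

```text
clock: 2.65
position: [0.5854, -0.073, 0.1741]
tool_rot: [-1.571, 0.0, 1.371]
force: [1.2, -0.1, -0.8]
grip_width: 0.0849
```

{"fn": "drive_tool", "kwargs": {
  "steps": [85, 0, 0, -30, 0, 85, 0, 0, -30, 0, 85, 0, 0, -20, 0, 85, 0, 0, -12, 0, 85, 0, 0, 0, 0]
}}

```text
clock: 3.07
position: [0.584, -0.0714, 0.0811]
tool_rot: [-1.567, 0.0, 1.373]
force: [0.1, 0.9, -0.3]
grip_width: 0.0847
```

{"fn": "drive_tool", "kwargs": {
  "steps": [60, 0, 0, 0, 0, 45, 0, 0, 0, 0, 30, 0, 0, 0, 0, 30, 0, 0, 0, 0, 30, 0, 0, 0, 0],
  "grip_force": 25
}}

```text
clock: 3.48
position: [0.5858, -0.0722, 0.0841]
tool_rot: [-1.572, -0.0, 1.373]
force: [-0.3, 0.7, -0.8]
grip_width: 0.0297
```

```bash
python3 - <<'E'
from h import *
s=monitor.observe();print({k:np.round(s[k],4).tolist() for k in("clock","qpos","position","tool_rot","force","grip_width")})
f=grab_frame("wrist");save(f,"w2.png")
E
```

```text
{'clock': 3.4833, 'qpos': [-0.1047, 0.6897, 0.1838, 1.8207, -0.1942, 0.6473, 1.5661], 'position': [0.5858, -0.0722, 0.0841], 'tool_rot': [-1.572, -0.0003, 1.3728], 'force': [-0.2832, 0.6902, -0.7686], 'grip_width': 0.0297}
```

View pics/w2.png

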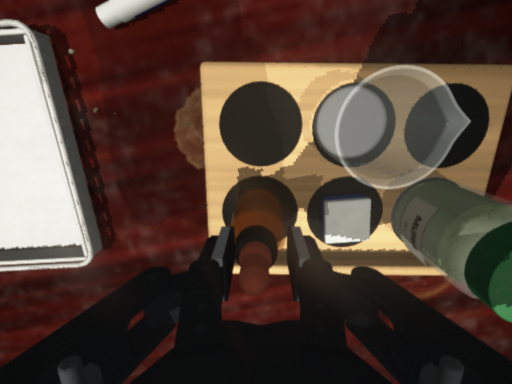

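{"fn": "drive_tool", "kwargs": {
  "steps": [55, 0, 0, 0, 0, 55, 0, 0, 0, 0, 55, 0, 0, -10, 0, 55, 0, 0, -11, 0, 55, 0, 0, 0, 0]
}}

```text
clock: 3.95
position: [0.5842, -0.0721, 0.0597]
tool_rot: [-1.568, 0.0, 1.373]
force: [-0.2, 1.0, 0.1]
grip_width: 0.0551
```

{"fn": "drive_tool", "kwargs": {
  "steps": [45, 0, 0, 0, 0, 40, 0, 0, 0, 0, 30, 0, 0, 0, 0, 30, 0, 0, 0, 0, 30, 0, 0, 0, 0]
}}

```text
clock: 4.37
position: [0.5855, -0.0723, 0.0625]
tool_rot: [-1.571, -0.0, 1.373]
force: [-0.2, 0.0, -1.3]
grip_width: 0.0347
```

{"fn": "drive_tool", "kwargs": {
  "steps": [30, 0, 0, 8, 0, 30, 0, 0, 12, 0, 30, 0, 0, 20, 0, 30, 0, 0, 20, 0, 30, 0, 0, 0, 0]
}}

```text
clock: 4.78
position: [0.5872, -0.0727, 0.1269]
tool_rot: [-1.576, -0.001, 1.372]
force: [0.6, -0.0, -0.5]
grip_width: 0.0343
```

{"fn": "drive_tool", "kwargs": {
  "steps": [30, -2, -10, 0, 0, 30, -4, -22, 0, 0, 30, -5, -26, 0, 0, 30, -5, -26, 0, 0, 30, -5, -26, 0, 0]
}}

```text
clock: 5.2
position: [0.5635, -0.1841, 0.1221]
tool_rot: [-1.57, 0.0, 1.373]
force: [1.2, 0.2, -0.6]
grip_width: 0.0343
```

{"fn": "drive_tool", "kwargs": {
  "steps": [30, -5, -26, 0, 0, 30, -5, -26, 0, 0, 30, -5, -26, 0, 0, 30, -5, -26, 0, 0, 30, -5, -26, 0, 0]
}}

```text
clock: 5.62
position: [0.5381, -0.3142, 0.1221]
tool_rot: [-1.57, 0.0, 1.372]
force: [0.7, -0.5, -0.2]
grip_width: 0.0344
```

{"fn": "drive_tool", "kwargs": {
  "steps": [30, -5, -26, 0, 0, 30, -5, -26, 0, 0, 30, -3, -26, 0, 0, 30, -1, -13, 0, 0, 30, 0, 0, 0, 0]
}}

```text
clock: 6.03
position: [0.5233, -0.4071, 0.122]
tool_rot: [-1.57, 0.002, 1.369]
force: [-0.2, -0.0, -0.6]
grip_width: 0.0344
```

{"fn": "drive_tool", "kwargs": {
  "steps": [30, 0, 0, -22, 0, 30, 0, 0, -22, 0, 30, 0, 0, -15, 0, 30, 0, 0, -7, 0, 30, 0, 0, -2, 0]
}}

```text
clock: 6.45
position: [0.5249, -0.4022, 0.0529]
tool_rot: [-1.569, -0.001, 1.373]
force: [-0.1, 0.3, 0.1]
grip_width: 0.0345
```

```bash
python3 - <<'E'
from h import *
s=monitor.observe();print({k:np.round(s[k],4).tolist() for k in("clock","qpos","position","tool_rot","force","grip_width")})
f=grab_frame("wrist");save(f,"w3.png");print(monitor.observe()["position"])
E
```

```text
{'clock': 6.45, 'qpos': [0.4624, 0.8215, 0.1609, 1.6234, -0.1807, 0.7136, 2.0835], 'position': [0.5249, -0.4022, 0.0529], 'tool_rot': [-1.5687, -0.0012, 1.3734], 'force': [-0.0705, 0.3369, 0.0835], 'grip_width': 0.0345}
[ 0.5252153  -0.40263887  0.05365132]
```

View pics/w3.png

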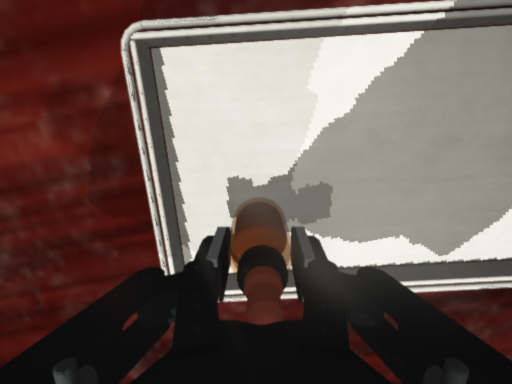

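{"fn": "drive_tool", "kwargs": {
  "steps": [30, 0, 0, -2, 0, 30, 0, 0, -1, 0, 38, 0, 0, 0, 0, 46, 0, 0, 0, 0, 55, 0, 0, 0, 0]
}}

```text
clock: 6.92
position: [0.5256, -0.4034, 0.0518]
tool_rot: [-1.571, 0.0, 1.373]
force: [0.3, -1.1, 0.6]
grip_width: 0.0548
```

{"fn": "drive_tool", "kwargs": {
  "steps": [60, 0, 0, 0, 0, 60, 0, 0, 15, 0, 60, 0, 0, 25, 0, 60, 0, 0, 30, 0, 60, 0, 0, 20, 0]
}}

```text
clock: 7.33
position: [0.5258, -0.4039, 0.1449]
tool_rot: [-1.573, 0.001, 1.372]
force: [-0.1, -0.2, 0.3]
grip_width: 0.0599
```

{"fn": "drive_tool", "kwargs": {
  "steps": [85, 0, 15, 0, -5, 85, 1, 25, 0, -7, 85, 1, 26, 0, -7, 85, 1, 26, 0, -7, 85, 1, 26, 0, -7]
}}

```text
clock: 7.75
position: [0.5295, -0.2842, 0.1426]
tool_rot: [-1.572, -0.001, 0.79]
force: [1.4, 0.5, 0.1]
grip_width: 0.0851
```

{"fn": "drive_tool", "kwargs": {
  "steps": [85, 1, 26, 0, -7, 85, 1, 26, 0, -7, 85, 1, 26, 0, -7, 85, 1, 26, 0, -7, 85, 1, 26, 0, -7]
}}

```text
clock: 8.17
position: [0.5346, -0.1539, 0.1425]
tool_rot: [-1.57, -0.001, 0.18]
force: [0.9, 0.5, 0.1]
grip_width: 0.085
```

{"fn": "drive_tool", "kwargs": {
  "steps": [85, 1, 26, 0, -7, 85, 1, 26, 0, -7, 85, 0, 26, 0, -7, 85, 0, 26, 0, -1, 85, 0, 25, 0, 0]
}}

```text
clock: 8.58
position: [0.5365, -0.0244, 0.1423]
tool_rot: [-1.57, -0.001, -0.199]
force: [0.1, -0.1, 0.3]
grip_width: 0.0852
```

{"fn": "drive_tool", "kwargs": {
  "steps": [85, 0, 15, 0, 0, 85, 0, 10, 0, 0, 85, 0, 6, 0, 0, 85, 0, 0, 0, 0, 85, 0, 0, 0, 0]
}}

```text
clock: 9.0
position: [0.5365, 0.004, 0.1417]
tool_rot: [-1.571, -0.0, -0.199]
force: [-0.1, -0.2, 0.1]
grip_width: 0.0849
```

```bash
python3 - <<'E'
from h import *
f=grab_frame("wrist");save(f,"w4.png")
s=monitor.observe();print({k:np.round(s[k],4).tolist() for k in("clock","qpos","position","tool_rot","force","grip_width")})
f=grab_frame("top");save(f,"t4.png")
print(w2px(f,(s["position"])))
E
```

```text
{'clock': 9.05, 'qpos': [-0.5757, 0.6251, 0.6536, 1.9494, -0.5489, 0.75, 0.2014], 'position': [0.5365, 0.0036, 0.1416], 'tool_rot': [-1.5709, -0.0004, -0.1992], 'force': [-0.3337, 0.9377, 0.2705], 'grip_width': 0.0849}
(np.float64(251.02736580083317), np.float64(185.32184994672946))
```

View pics/w4.png

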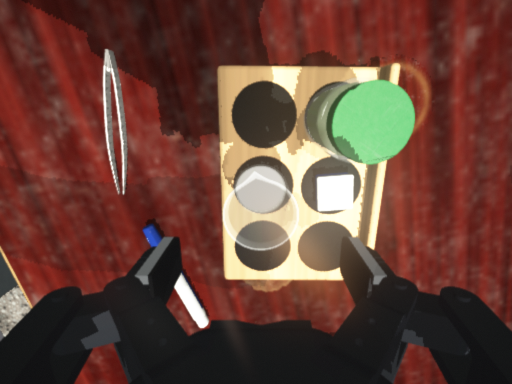

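{"fn": "drive_tool", "kwargs": {
  "steps": [85, 0, 0, -20, 0, 85, 0, 0, -25, 0, 85, 0, 0, -20, 0, 85, 0, 0, -15, 0, 85, 0, 0, -5, 0]
}}

```text
clock: 9.52
position: [0.5355, 0.0036, 0.0545]
tool_rot: [-1.572, 0.002, -0.2]
force: [0.2, 0.2, 0.1]
grip_width: 0.0854
```

{"fn": "drive_tool", "kwargs": {
  "steps": [75, 0, 0, 0, 0, 68, 0, 0, 0, 0, 62, 0, 0, 0, 0, 57, 0, 0, 0, 0, 50, 0, 0, 0, 0]
}}

```text
clock: 9.93
position: [0.537, 0.0047, 0.0574]
tool_rot: [-1.57, -0.001, -0.198]
force: [-2.9, 0.2, 15.2]
grip_width: 0.0542
```

{"fn": "drive_tool", "kwargs": {
  "steps": [48, 0, 0, 0, 0, 48, 0, 0, 0, 0, 48, 0, 0, 5, 0, 48, 0, 0, 12, 0, 48, 0, 0, 15, 0]
}}

```text
clock: 10.35
position: [0.5361, 0.0046, 0.0891]
tool_rot: [-1.571, 0.001, -0.198]
force: [0.6, 0.4, -0.5]
grip_width: 0.0541
```

{"fn": "drive_tool", "kwargs": {
  "steps": [48, 0, 0, 20, 0, 48, 0, 0, 15, 0, 48, 0, 0, 0, 0, 48, 0, 0, 0, 0, 48, 0, 0, 0, 0]
}}

```text
clock: 10.77
position: [0.5362, 0.005, 0.1233]
tool_rot: [-1.571, 0.0, -0.198]
force: [-0.2, 0.1, -1.2]
grip_width: 0.0536
```

```bash
python3 - <<'E'
from h import *
f=grab_frame("wrist");save(f,"w5.png")
s=monitor.observe();print({k:np.round(s[k],4).tolist() for k in("clock","qpos","position","tool_rot","force","grip_width")})
E
```

```text
{'clock': 10.8167, 'qpos': [-0.5595, 0.6518, 0.6281, 1.96, -0.5753, 0.7145, 0.2219], 'position': [0.5361, 0.0049, 0.1229], 'tool_rot': [-1.5709, 0.0007, -0.1979], 'force': [-0.342, -0.3073, -1.2664], 'grip_width': 0.0542}
```

View pics/w5.png

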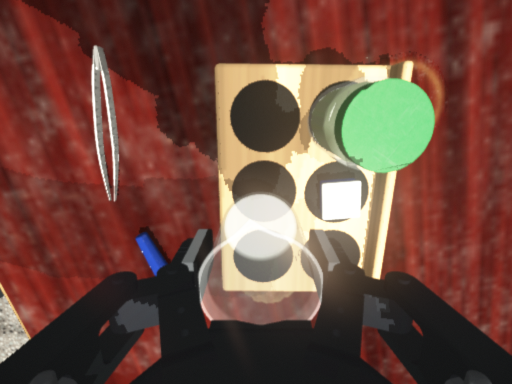

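{"fn": "drive_tool", "kwargs": {
  "steps": [48, -2, -12, 0, 0, 48, -4, -22, 0, 0, 48, -5, -26, 0, 0, 48, -5, -26, 0, 0, 48, -5, -26, 0, 0]
}}

```text
clock: 11.23
position: [0.5144, -0.1092, 0.1228]
tool_rot: [-1.571, 0.001, -0.198]
force: [0.5, -0.7, -1.5]
grip_width: 0.054
```

{"fn": "drive_tool", "kwargs": {
  "steps": [48, -5, -26, 0, 0, 48, -5, -26, 0, 0, 48, -5, -26, 0, 0, 48, -5, -26, 0, 0, 48, -5, -26, 0, 0]
}}

```text
clock: 11.65
position: [0.4892, -0.2392, 0.1228]
tool_rot: [-1.571, 0.001, -0.199]
force: [0.9, 0.8, -1.6]
grip_width: 0.0538
```

{"fn": "drive_tool", "kwargs": {
  "steps": [48, -5, -26, 0, 0, 48, -5, -26, 0, 0, 48, -2, -25, 0, 0, 48, -1, -14, 0, 0, 48, 0, 0, 0, 0]
}}

```text
clock: 12.07
position: [0.4754, -0.3324, 0.123]
tool_rot: [-1.573, 0.001, -0.202]
force: [0.0, 0.6, -1.3]
grip_width: 0.054
```

{"fn": "drive_tool", "kwargs": {
  "steps": [48, 0, 0, -22, 0, 48, 0, 0, -22, 0, 48, 0, 0, -15, 0, 48, 0, 0, -10, 0, 48, 0, 0, -4, 0]
}}

```text
clock: 12.48
position: [0.4764, -0.3279, 0.0487]
tool_rot: [-1.57, 0.002, -0.198]
force: [0.7, 0.4, -1.2]
grip_width: 0.0539
```

{"fn": "drive_tool", "kwargs": {
  "steps": [48, 0, 0, -2, 0, 48, 0, 0, 0, 0, 48, 0, 0, -1, 0, 48, 0, 0, 0, 0, 48, 0, 0, 0, 0]
}}

```text
clock: 12.9
position: [0.4777, -0.3284, 0.0478]
tool_rot: [-1.571, -0.001, -0.198]
force: [-0.6, 0.1, -0.6]
grip_width: 0.054
```

{"fn": "drive_tool", "kwargs": {
  "steps": [48, 0, 0, -1, 0, 48, 0, 0, -1, 0, 48, 0, 0, 0, 0, 48, 0, 0, 0, 0, 48, 0, 0, 0, 0]
}}

```text
clock: 13.32
position: [0.4775, -0.3284, 0.0454]
tool_rot: [-1.571, -0.0, -0.198]
force: [0.2, -0.1, 1.4]
grip_width: 0.054
```

{"fn": "drive_tool", "kwargs": {
  "steps": [58, 0, 0, 0, 0, 64, 0, 0, 0, 0, 70, 0, 0, 0, 0, 75, 0, 0, 8, 0, 75, 0, 0, 20, 0]
}}

```text
clock: 13.73
position: [0.4764, -0.3277, 0.0722]
tool_rot: [-1.57, 0.003, -0.198]
force: [0.3, -0.7, 0.7]
grip_width: 0.0749
```

{"fn": "drive_tool", "kwargs": {
  "steps": [75, 0, 0, 25, 0, 80, 0, 0, 30, 0, 85, 0, 0, 15, 0, 85, 4, 12, 0, 4, 85, 8, 24, 0, 7]
}}

```text
clock: 14.15
position: [0.4889, -0.2945, 0.1451]
tool_rot: [-1.573, -0.002, -0.008]
force: [0.0, 0.2, -0.7]
grip_width: 0.0848
```

{"fn": "drive_tool", "kwargs": {
  "steps": [85, 9, 26, 0, 7, 85, 9, 26, 0, 7, 85, 9, 26, 0, 7, 85, 9, 26, 0, 7, 85, 9, 26, 0, 7]
}}

```text
clock: 14.57
position: [0.5346, -0.1611, 0.144]
tool_rot: [-1.571, -0.0, 0.611]
force: [0.2, 0.5, -0.5]
grip_width: 0.0852
```

{"fn": "drive_tool", "kwargs": {
  "steps": [85, 9, 26, 0, 7, 85, 9, 26, 0, 7, 85, 9, 26, 0, 7, 85, 9, 26, 0, 7, 85, 9, 26, 0, 7]
}}

```text
clock: 14.98
position: [0.5797, -0.0312, 0.144]
tool_rot: [-1.571, 0.0, 1.221]
force: [0.1, 0.1, 0.1]
grip_width: 0.0846
```

{"fn": "drive_tool", "kwargs": {
  "steps": [85, 9, 25, 0, 7, 85, 9, 23, 0, 2, 85, 9, 22, 0, 0, 85, 6, 12, 0, 0, 85, 0, 5, 0, 0]
}}

```text
clock: 15.4
position: [0.6131, 0.0566, 0.1435]
tool_rot: [-1.571, -0.0, 1.374]
force: [0.3, 0.2, -0.6]
grip_width: 0.0851
```

```bash
python3 - <<'E'
from h import *
f=grab_frame("wrist");save(f,"w6.png")
s=monitor.observe();print({k:np.round(s[k],4).tolist() for k in("clock","qpos","position","tool_rot","force","grip_width")})
g=grab_frame("scene");save(g,"s6.png")
hsv=cv2.cvtColor(f["frame"],cv2.COLOR_RGB2HSV);m=cv2.inRange(hsv,(45,80,20),(85,255,255))
n,l,st,c=cv2.connectedComponentsWithStats(m);i=1+np.argmax(st[1:,4]);print(st[i],px2w(f,*c[i],.106))
a=g["frame"][170:300,160:440]
h=np.hstack([cv2.resize(f["frame"],(400,300)),cv2.resize(a,(400,300))]);cv2.imwrite("pics/m6.png",cv2.cvtColor(h,cv2.COLOR_RGB2BGR))
E
```

```text
{'clock': 15.45, 'qpos': [-0.3247, 0.6368, 0.2028, 1.723, -0.168, 0.7988, 1.331], 'position': [0.6125, 0.0562, 0.1433], 'tool_rot': [-1.5708, -0.0, 1.3741], 'force': [-0.3463, 1.3209, -0.3426], 'grip_width': 0.085}
[ 222  187   71   71 3868] [0.61208043 0.05499225 0.106     ]
```

View pics/m6.png

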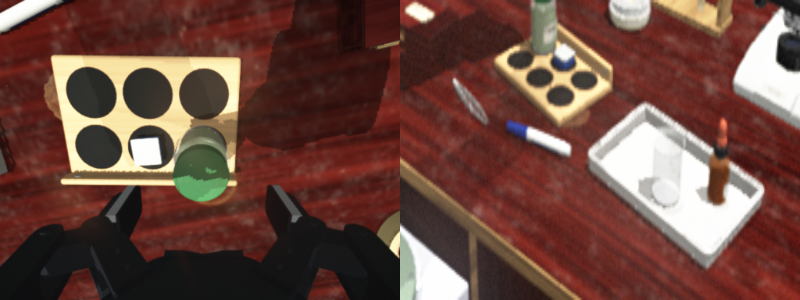

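{"fn": "drive_tool", "kwargs": {
  "steps": [85, 0, -1, -20, 0, 85, 0, 0, -25, 0, 85, 0, 0, -18, 0, 85, 0, 0, -9, 0, 85, 0, 0, -2, 0]
}}

```text
clock: 15.92
position: [0.6114, 0.0521, 0.068]
tool_rot: [-1.569, 0.002, 1.371]
force: [0.6, -0.6, -1.2]
grip_width: 0.0853
```

{"fn": "drive_tool", "kwargs": {
  "steps": [76, 0, 0, 0, 0, 70, 0, 0, 0, 0, 65, 0, 0, 0, 0, 60, 0, 0, 0, 0, 52, 0, 0, 0, 0],
  "grip_force": 35
}}

```text
clock: 16.33
position: [0.613, 0.0538, 0.0704]
tool_rot: [-1.572, -0.001, 1.373]
force: [-2.8, -0.8, 9.4]
grip_width: 0.0561
```

{"fn": "drive_tool", "kwargs": {
  "steps": [52, 0, 0, 0, 0, 52, 0, 0, 0, 0, 52, 0, 0, 5, 0, 52, 0, 0, 12, 0, 52, 0, 0, 15, 0]
}}

```text
clock: 16.75
position: [0.6119, 0.0536, 0.1018]
tool_rot: [-1.57, 0.0, 1.373]
force: [0.2, -0.0, -0.8]
grip_width: 0.0558
```

{"fn": "drive_tool", "kwargs": {
  "steps": [52, 0, 0, 18, 0, 52, 0, 0, 10, 0, 52, -2, -10, 0, 0, 52, -4, -20, 0, 0, 52, -6, -26, 0, 0]
}}

```text
clock: 17.17
position: [0.6001, -0.0018, 0.129]
tool_rot: [-1.571, -0.001, 1.375]
force: [0.5, -1.6, -1.2]
grip_width: 0.0558
```

{"fn": "drive_tool", "kwargs": {
  "steps": [52, -6, -26, 0, 0, 52, -6, -26, 0, 0, 52, -6, -26, 0, 0, 52, -6, -26, 0, 0, 52, -6, -26, 0, 0]
}}

```text
clock: 17.58
position: [0.5693, -0.1342, 0.1288]
tool_rot: [-1.57, 0.0, 1.372]
force: [0.6, 0.0, -1.7]
grip_width: 0.0559
```

{"fn": "drive_tool", "kwargs": {
  "steps": [52, -6, -26, 0, 0, 52, -6, -26, 0, 0, 52, -6, -26, 0, 0, 52, -6, -26, 0, 0, 52, -4, -20, 0, 0]
}}

```text
clock: 18.0
position: [0.5406, -0.2592, 0.1288]
tool_rot: [-1.57, 0.001, 1.371]
force: [0.8, 0.4, -1.9]
grip_width: 0.0557
```

{"fn": "drive_tool", "kwargs": {
  "steps": [52, -1, -9, 0, 0, 52, 0, 0, -15, 0, 52, 0, 0, -22, 0, 52, 0, 0, -18, 0, 52, 0, 0, -10, 0]
}}

```text
clock: 18.42
position: [0.5403, -0.2648, 0.062]
tool_rot: [-1.568, -0.001, 1.373]
force: [-0.2, 0.8, -1.7]
grip_width: 0.0562
```

{"fn": "drive_tool", "kwargs": {
  "steps": [52, 0, 0, -3, 0, 52, 0, 0, -1, 0, 52, 0, 0, 0, 0, 52, 0, 0, 0, 0, 52, 0, 0, 0, 0]
}}

```text
clock: 18.83
position: [0.5418, -0.2654, 0.0612]
tool_rot: [-1.572, 0.0, 1.373]
force: [-0.1, 0.3, -1.0]
grip_width: 0.056
```

{"fn": "drive_tool", "kwargs": {
  "steps": [52, 0, 0, -1, 0, 52, 0, 0, -1, 0, 52, 0, 0, -0.7, 0, 52, 0, 0, 0, 0, 52, 0, 0, 0, 0]
}}

```text
clock: 19.25
position: [0.5416, -0.2653, 0.0582]
tool_rot: [-1.571, -0.0, 1.373]
force: [-2.3, 0.9, 9.4]
grip_width: 0.0559
```

{"fn": "drive_tool", "kwargs": {
  "steps": [58, 0, 0, 0, 0, 62, 0, 0, 0, 0, 68, 0, 0, 0, 0, 75, 0, 0, 0, 0, 75, 0, 0, 10, 0]
}}

```text
clock: 19.67
position: [0.5406, -0.2649, 0.0664]
tool_rot: [-1.568, -0.0, 1.373]
force: [0.0, 0.5, -0.3]
grip_width: 0.0752
```

{"fn": "drive_tool", "kwargs": {
  "steps": [75, 0, 0, 22, 0, 75, 0, 0, 28, 0, 75, 0, 0, 28, 0, 75, 0, 0, 15, 0, 75, 0, 0, 0, 0]
}}

```text
clock: 20.08
position: [0.5428, -0.2661, 0.1648]
tool_rot: [-1.576, 0.001, 1.373]
force: [0.7, 0.8, 0.5]
grip_width: 0.0748
```

```bash
python3 - <<'E'
from h import *
s=monitor.observe();print({k:np.round(s[k],4).tolist() for k in("clock","qpos","position","tool_rot","force","grip_width")})
g=grab_frame("scene");f=grab_frame("top")
a=cv2.resize(g["frame"][170:300,160:440],(400,300));b=cv2.resize(f["frame"][130:250,300:460],(400,300))
cv2.imwrite("pics/m7.png",cv2.cvtColor(np.hstack([a,b]),cv2.COLOR_RGB2BGR))
E
```

```text
{'clock': 20.0833, 'qpos': [0.2251, 0.5898, 0.1931, 1.742, -0.1469, 0.8184, 1.8588], 'position': [0.5428, -0.2661, 0.1648], 'tool_rot': [-1.5761, 0.0009, 1.3725], 'force': [0.695, 0.8443, 0.4925], 'grip_width': 0.0748}
```

View pics/m7.png

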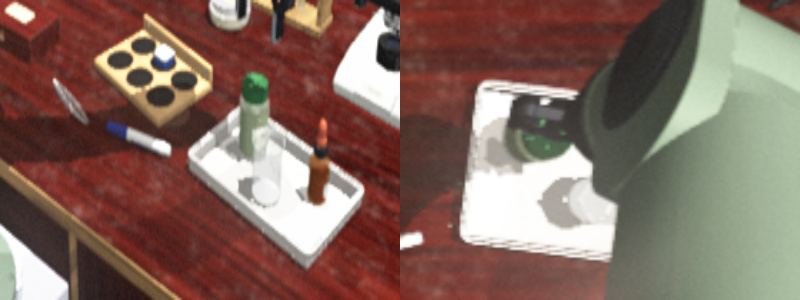

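{"fn": "drive_tool", "kwargs": {
  "steps": [75, 3, 12, 0, 1, 75, 5, 22, 0, 1, 70, 6, 26, 0, 1, 65, 6, 26, 0, 1, 60, 6, 26, 0, 0]
}}

```text
clock: 20.6
position: [0.5671, -0.1511, 0.1596]
tool_rot: [-1.569, -0.0, 1.445]
force: [0.8, 0.6, 0.5]
grip_width: 0.0603
```

{"fn": "drive_tool", "kwargs": {
  "steps": [60, 6, 26, 0, 0, 60, 6, 26, -10, 0, 60, 6, 26, -15, 0, 60, 6, 26, -15, 0, 60, 6, 22, -10, 0]
}}

```text
clock: 21.02
position: [0.5965, -0.0242, 0.1084]
tool_rot: [-1.568, -0.0, 1.445]
force: [0.2, 0.5, -0.4]
grip_width: 0.06
```

{"fn": "drive_tool", "kwargs": {
  "steps": [60, 4, 17, -10, 0, 60, 0, 0, 0, 0, 60, 0, 0, 0, 0, 60, 0, 0, 0, 0, 60, 0, 0, 0, 0]
}}

```text
clock: 21.43
position: [0.6012, -0.0111, 0.1007]
tool_rot: [-1.571, 0.0, 1.442]
force: [0.2, -0.4, -0.3]
grip_width: 0.0602
```

```bash
python3 - <<'E'
from h import *
f=grab_frame("wrist");save(f,"w8.png")
s=monitor.observe();print({k:np.round(s[k],4).tolist() for k in("clock","position","tool_rot","force","grip_width")})
hsv=cv2.cvtColor(f["frame"],cv2.COLOR_RGB2HSV)
p=w2px(f,(.602,-.0105,.03));print(p)
m=np.zeros(hsv.shape[:2],np.uint8);u,v=map(int,p);y0,y1,x0,x1=max(v-45,0),v+45,u-45,u+45
m[y0:y1,x0:x1]=cv2.inRange(hsv,(0,0,150),(179,60,255))[y0:y1,x0:x1]
n,l,st,c=cv2.connectedComponentsWithStats(m);i=1+np.argmax(st[1:,4])
r=cv2.minAreaRect(cv2.findContours((l==i).astype(np.uint8),0,1)[0][0]);b=np.array([px2w(f,*q,.03)[:2] for q in cv2.boxPoints(r)])
print(st[i],b.mean(0),[np.linalg.norm(b[k+1]-b[k]) for k in(0,1)],np.degrees(np.arctan2(*(b[1]-b[0])[::-1])))
E
```

```text
{'clock': 21.4833, 'position': [0.6013, -0.0112, 0.1008], 'tool_rot': [-1.571, 0.0003, 1.4415], 'force': [0.3928, -0.1975, -0.3891], 'grip_width': 0.0599}
(np.float64(261.2367609184999), np.float64(207.58982663843037))
[ 216  189   66   47 1988] [ 0.60487174 -0.02095149] [np.float64(0.04969905897439844), np.float64(0.03864681288424103)] 82.64504717049118
```

{"fn": "drive_tool", "kwargs": {
  "steps": [60, 1, 0, -20, 0, 60, 0, 0, -22, 0, 60, 0, 0, -14, 0, 60, 0, 0, -8, 0, 60, 0, 0, -3, 0]
}}

```text
clock: 21.9
position: [0.6019, -0.0107, 0.0326]
tool_rot: [-1.569, 0.0, 1.442]
force: [-0.8, 0.3, 0.6]
grip_width: 0.06
```

{"fn": "drive_tool", "kwargs": {
  "steps": [52, 0, 0, 0, 0, 46, 0, 0, 0, 0, 40, 0, 0, 0, 0, 36, 0, 0, 0, 0, 28, 0, 0, 0, 0],
  "grip_force": 25
}}

```text
clock: 22.32
position: [0.6028, -0.0103, 0.0345]
tool_rot: [-1.572, -0.0, 1.443]
force: [-0.8, 0.8, 4.1]
grip_width: 0.0323
```

{"fn": "drive_tool", "kwargs": {
  "steps": [28, 0, 0, 0, 0, 28, 0, 0, 0, 0, 28, 0, 0, 8, 0, 28, 0, 0, 15, 0, 28, 0, 0, 15, 0]
}}

```text
clock: 22.73
position: [0.6022, -0.0103, 0.0724]
tool_rot: [-1.57, 0.0, 1.443]
force: [0.5, 0.8, 1.6]
grip_width: 0.0323
```

{"fn": "drive_tool", "kwargs": {
  "steps": [28, 0, 0, 20, 0, 28, 0, 0, 15, 0, 28, 0, 0, 0, 0, 28, 0, 0, 0, 0, 28, 0, 0, 0, 0]
}}

```text
clock: 23.15
position: [0.6022, -0.0102, 0.1065]
tool_rot: [-1.571, -0.0, 1.443]
force: [-0.2, 0.6, -0.9]
grip_width: 0.0323
```

```bash
python3 - <<'E'
from h import *
f=grab_frame("wrist");save(f,"w9.png")
s=monitor.observe();print({k:np.round(s[k],4).tolist() for k in("clock","qpos","position","tool_rot","force","grip_width")})
E
```

```text
{'clock': 23.2, 'qpos': [-0.1904, 0.6689, 0.1594, 1.7765, -0.1518, 0.7089, 1.4934], 'position': [0.602, -0.0102, 0.1061], 'tool_rot': [-1.5699, 0.0001, 1.4427], 'force': [-1.2164, -0.2102, -0.4619], 'grip_width': 0.0323}
```

View pics/w9.png

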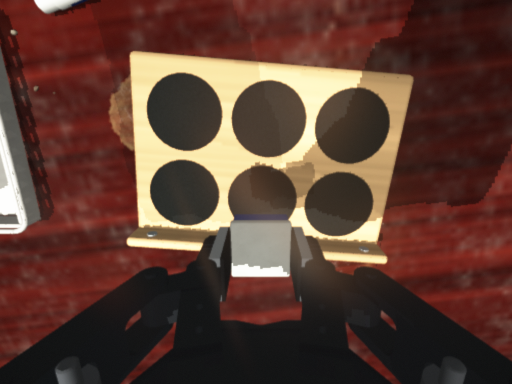

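{"fn": "drive_tool", "kwargs": {
  "steps": [28, -4, 12, 10, 1, 28, -8, 23, 10, 1, 28, -9, 26, 10, 1, 28, -9, 26, 10, 1, 28, -9, 26, 10, 1]
}}

```text
clock: 23.62
position: [0.5623, 0.1043, 0.1569]
tool_rot: [-1.57, 0.0, 1.531]
force: [0.6, 1.0, -0.8]
grip_width: 0.0323
```

{"fn": "drive_tool", "kwargs": {
  "steps": [28, -9, 26, 10, 1, 28, -9, 26, 10, 1, 28, -9, 26, 10, 0, 28, -9, 26, 0, 0, 28, -9, 26, 0, 0]
}}

```text
clock: 24.03
position: [0.5174, 0.2345, 0.1871]
tool_rot: [-1.571, -0.0, 1.566]
force: [-0.2, -0.8, -0.0]
grip_width: 0.0324
```

{"fn": "drive_tool", "kwargs": {
  "steps": [28, -9, 26, 0, 0, 28, -9, 26, 0, 0, 28, -9, 26, 0, 0, 28, -4, 12, 0, 0, 28, 0, 0, 0, 0]
}}

```text
clock: 24.45
position: [0.4853, 0.3263, 0.1862]
tool_rot: [-1.57, -0.001, 1.57]
force: [-1.0, -0.6, -0.0]
grip_width: 0.0322
```

```bash
python3 - <<'E'
from h import *
import pickle
f=grab_frame("wrist");save(f,"w10.png");pickle.dump(f,open("w10.pkl","wb"))
s=monitor.observe();print({k:np.round(s[k],4).tolist() for k in("clock","qpos","position","tool_rot","force","grip_width")})
E
```

```text
{'clock': 24.5, 'qpos': [-0.7912, 0.5316, 0.1446, 1.7729, -0.0982, 0.8449, 0.9668], 'position': [0.4863, 0.3241, 0.1863], 'tool_rot': [-1.57, 0.0003, 1.5678], 'force': [0.2813, -0.2463, 0.5156], 'grip_width': 0.0324}
```

View pics/w10.png

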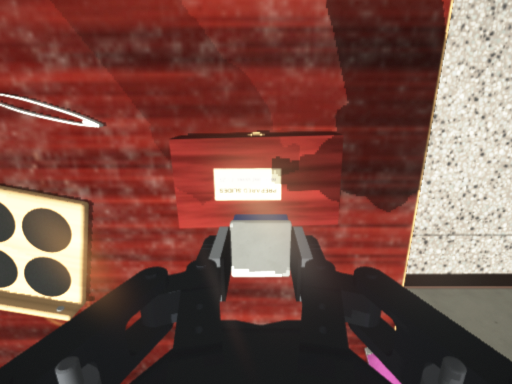

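```bash
python3 - <<'E'
from h import *
import pickle
f=pickle.load(open("w10.pkl","rb"))
for a in((170,138),(341,137),(179,227),(341,227),(256,138),(247,184.5)):print(a,np.round(px2w(f,*a,.038)[:2],4))
x=f["frame"][120:240,160:350];cv2.imwrite("pics/w10c.png",cv2.cvtColor(cv2.resize(x,None,fx=4,fy=4,interpolation=2),cv2.COLOR_RGB2BGR))
E
```

```text
(170, 138) [0.4402 0.2357]
(341, 137) [0.4393 0.4075]
(179, 227) [0.5375 0.2364]
(341, 227) [0.5376 0.4157]
(256, 138) [0.4403 0.3221]
(247, 184.5) [0.4887 0.3124]
```

View pics/w10c.png

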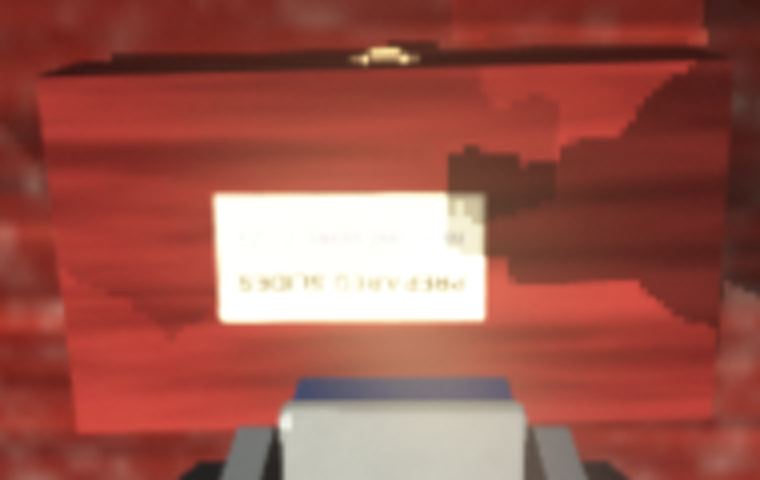

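{"fn": "drive_tool", "kwargs": {
  "steps": [28, 1, -1, -20, 0, 28, 0, 0, -30, 0, 28, 0, 0, -30, 0, 28, 0, 0, -22, 0, 28, 0, 0, -13, 0]
}}

```text
clock: 24.92
position: [0.4879, 0.3197, 0.0692]
tool_rot: [-1.569, 0.002, 1.564]
force: [0.2, 0.3, 0.1]
grip_width: 0.0322
```

{"fn": "drive_tool", "kwargs": {
  "steps": [28, 0, 0, -7, 0, 28, 0, 0, -4, 0, 28, 0, 0, 0, 0, 28, 0, 0, 0, 0, 28, 0, 0, 0, 0]
}}

```text
clock: 25.33
position: [0.4889, 0.322, 0.0617]
tool_rot: [-1.572, -0.001, 1.565]
force: [-0.6, 0.8, -0.2]
grip_width: 0.0323
```

{"fn": "drive_tool", "kwargs": {
  "steps": [28, 0, 0, -1.5, 0, 28, 0, 0, -1, 0, 28, 0, 0, -0.7, 0, 28, 0, 0, 0, 0, 28, 0, 0, 0, 0]
}}

```text
clock: 25.75
position: [0.4888, 0.322, 0.0589]
tool_rot: [-1.572, -0.001, 1.565]
force: [-6.2, -3.5, 24.9]
grip_width: 0.0324
```

{"fn": "drive_tool", "kwargs": {
  "steps": [28, 0, 0, 0.7, 0, 28, 0, 0, 0.5, 0, 36, 0, 0, 0, 0, 42, 0, 0, 0, 0, 50, 0, 0, 0, 0]
}}

```text
clock: 26.17
position: [0.4884, 0.3217, 0.0585]
tool_rot: [-1.571, 0.0, 1.565]
force: [-1.1, -0.4, 0.7]
grip_width: 0.0499
```

{"fn": "drive_tool", "kwargs": {
  "steps": [60, 0, 0, 5, 0, 60, 0, 0, 20, 0, 60, 0, 0, 30, 0, 60, 0, 0, 35, 0, 60, 0, 0, 20, 0]
}}

```text
clock: 26.58
position: [0.4891, 0.3219, 0.172]
tool_rot: [-1.573, -0.001, 1.564]
force: [-0.4, 0.7, -0.6]
grip_width: 0.0597
```

{"fn": "drive_tool", "kwargs": {
  "steps": [60, 0, 0, 0, 0, 60, 0, 0, 0, 0, 60, 0, 0, 0, 0, 60, 0, 0, 0, 0, 60, 0, 0, 0, 0]
}}

```text
clock: 27.0
position: [0.488, 0.3214, 0.1676]
tool_rot: [-1.57, 0.001, 1.565]
force: [-0.7, 0.8, -1.0]
grip_width: 0.0599
```

```bash
python3 - <<'E'
from h import *
import pickle
f=grab_frame("wrist");save(f,"w11.png");pickle.dump(f,open("w11.pkl","wb"))
s=monitor.observe();print({k:np.round(s[k],4).tolist() for k in("clock","qpos","position","tool_rot","force","grip_width")})
print(w2px(f,(.4875,.323,.054)))
E
```

```text
{'clock': 27.05, 'qpos': [-0.7838, 0.5564, 0.1421, 1.7866, -0.1035, 0.8074, 0.9736], 'position': [0.4881, 0.3214, 0.1677], 'tool_rot': [-1.5697, 0.001, 1.5648], 'force': [-0.4601, -0.0567, 0.1277], 'grip_width': 0.0597}
(np.float64(262.0440385100485), np.float64(190.32124994075681))
```

View pics/w11.png

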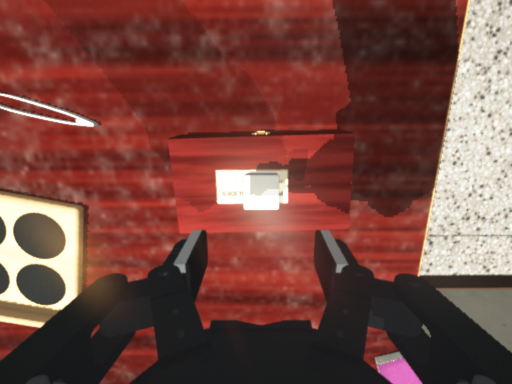

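{"fn": "drive_tool", "kwargs": {
  "steps": [60, 1, -15, 0, -1, 80, 3, -30, 0, -1, 80, 3, -33, 0, -1, 80, 3, -33, 0, -1, 80, 3, -33, 0, -1]
}}

```text
clock: 27.47
position: [0.5011, 0.1757, 0.1682]
tool_rot: [-1.57, 0.001, 1.476]
force: [0.5, -0.0, -0.1]
grip_width: 0.0797
```

{"fn": "drive_tool", "kwargs": {
  "steps": [80, 3, -33, 0, -1, 80, 3, -33, 0, -1, 80, 3, -33, 0, -1, 80, 3, -33, 0, -1, 80, 3, -33, 0, -1]
}}

```text
clock: 27.88
position: [0.516, 0.0106, 0.1683]
tool_rot: [-1.57, 0.0, 1.389]
force: [0.7, 0.0, -0.7]
grip_width: 0.0804
```

{"fn": "drive_tool", "kwargs": {
  "steps": [80, 3, -33, 0, -1, 80, 3, -33, 0, 0, 80, 3, -33, 0, 0, 80, 3, -33, 0, 0, 80, 3, -33, 0, 0]
}}

```text
clock: 28.3
position: [0.5308, -0.1544, 0.1683]
tool_rot: [-1.57, 0.0, 1.372]
force: [0.9, 0.0, -0.3]
grip_width: 0.08
```

{"fn": "drive_tool", "kwargs": {
  "steps": [80, 3, -33, 0, 0, 80, 3, -33, 0, 0, 80, 3, -30, 0, 0, 80, 2, -17, 0, 0, 80, 0, 0, 0, 0]
}}

```text
clock: 28.72
position: [0.5411, -0.2701, 0.1681]
tool_rot: [-1.57, 0.002, 1.367]
force: [-0.5, -0.1, -0.8]
grip_width: 0.0798
```

```bash
python3 - <<'E'
from h import *
f=grab_frame("wrist");save(f,"w12.png")
s=monitor.observe();print({k:np.round(s[k],4).tolist() for k in("clock","qpos","position","tool_rot","force","grip_width")})
hsv=cv2.cvtColor(f["frame"],cv2.COLOR_RGB2HSV);m=cv2.inRange(hsv,(45,80,20),(85,255,255))
n,l,st,c=cv2.connectedComponentsWithStats(m);i=1+np.argmax(st[1:,4]);print(st[i],px2w(f,*c[i],.094))
E
```

```text
{'clock': 28.7667, 'qpos': [0.2111, 0.5898, 0.218, 1.7372, -0.1621, 0.833, 1.872], 'position': [0.5413, -0.2676, 0.168], 'tool_rot': [-1.5699, 0.0007, 1.3691], 'force': [0.1599, 0.717, -0.8482], 'grip_width': 0.0798}
[ 239  201   58   32 1286] [ 0.55173637 -0.26542375  0.094     ]
```

{"fn": "drive_tool", "kwargs": {
  "steps": [80, 0, 1, -20, 0, 80, 0, 0, -30, 0, 80, 0, 0, -28, 0, 80, 0, 0, -20, 0, 80, 0, 0, -11, 0]
}}

```text
clock: 29.18
position: [0.5411, -0.2628, 0.057]
tool_rot: [-1.567, -0.001, 1.374]
force: [0.1, 0.2, 0.3]
grip_width: 0.0802
```

{"fn": "drive_tool", "kwargs": {
  "steps": [75, 0, 0, 0, 0, 70, 0, 0, 0, 0, 65, 0, 0, 0, 0, 60, 0, 0, 0, 0, 52, 0, 0, 0, 0],
  "grip_force": 35
}}

```text
clock: 29.6
position: [0.5433, -0.2647, 0.0612]
tool_rot: [-1.573, 0.0, 1.373]
force: [-2.0, 2.1, 10.8]
grip_width: 0.0558
```

{"fn": "drive_tool", "kwargs": {
  "steps": [52, 0, 0, 0, 0, 52, 0, 0, 0, 0, 52, 0, 0, 5, 0, 52, 0, 0, 15, 0, 52, 0, 0, 20, 0]
}}

```text
clock: 30.02
position: [0.5418, -0.264, 0.0997]
tool_rot: [-1.569, -0.0, 1.373]
force: [-0.2, 0.7, -1.5]
grip_width: 0.0559
```

{"fn": "drive_tool", "kwargs": {
  "steps": [52, 0, 0, 20, 0, 52, 0, 0, 15, 0, 52, 0, 0, 0, 0, 52, 3, 12, 0, 0, 52, 4, 20, 0, 0]
}}

```text
clock: 30.43
position: [0.5489, -0.2334, 0.1346]
tool_rot: [-1.571, 0.001, 1.37]
force: [-0.5, 0.8, -1.5]
grip_width: 0.0561
```

{"fn": "drive_tool", "kwargs": {
  "steps": [52, 6, 26, 0, 0, 52, 6, 26, 0, 0, 52, 6, 26, 0, 0, 52, 6, 26, 0, 0, 52, 6, 26, 0, 0]
}}

```text
clock: 30.85
position: [0.5792, -0.1001, 0.134]
tool_rot: [-1.57, -0.0, 1.373]
force: [0.8, -0.3, -1.7]
grip_width: 0.0559
```

{"fn": "drive_tool", "kwargs": {
  "steps": [52, 6, 26, 0, 0, 52, 6, 26, 0, 0, 52, 6, 26, 0, 0, 52, 6, 26, 0, 0, 52, 5, 26, 0, 0]
}}

```text
clock: 31.27
position: [0.6081, 0.0299, 0.1339]
tool_rot: [-1.57, 0.0, 1.373]
force: [0.5, 0.2, -1.7]
grip_width: 0.0559
```

{"fn": "drive_tool", "kwargs": {
  "steps": [52, 3, 18, 0, 0, 52, 0, 8, 0, 0, 52, 0, 0, 0, 0, 52, 0, 0, 0, 0, 52, 0, 0, 0, 0]
}}

```text
clock: 31.68
position: [0.6111, 0.0522, 0.1344]
tool_rot: [-1.571, 0.001, 1.371]
force: [0.6, -0.1, -0.7]
grip_width: 0.0556
```

Now lower (134 → about 72), in the last part gently.

{"fn": "drive_tool", "kwargs": {
  "steps": [52, 1, 2, -18, 0, 52, 0, 0, -20, 0, 52, 0, 0, -14, 0, 52, 0, 0, -6, 0, 52, 0, 0, 0, 0]
}}

```text
clock: 32.1
position: [0.6117, 0.0544, 0.0755]
tool_rot: [-1.569, 0.001, 1.371]
force: [-1.1, 0.6, -1.4]
grip_width: 0.0558
```

{"fn": "drive_tool", "kwargs": {
  "steps": [52, 0, 0, -1.5, 0, 52, 0, 0, 0, 0, 52, 0, 0, -1, 0, 52, 0, 0, 0, 0, 52, 0, 0, 0, 0]
}}

```text
clock: 32.52
position: [0.6126, 0.0558, 0.0746]
tool_rot: [-1.571, -0.0, 1.373]
force: [-0.9, -0.6, -0.9]
grip_width: 0.0558
```

{"fn": "drive_tool", "kwargs": {
  "steps": [52, 0, -1, -1, 0, 52, 0, 0, -1, 0, 52, 0, 0, -0.5, 0, 52, 0, 0, 0, 0, 52, 0, 0, 0, 0]
}}

```text
clock: 32.93
position: [0.613, 0.055, 0.0735]
tool_rot: [-1.572, -0.001, 1.373]
force: [-8.9, 1.1, 29.9]
grip_width: 0.0558
```

{"fn": "drive_tool", "kwargs": {
  "steps": [52, 0, 0, 1, 0, 56, 0, 0, 0, 0, 62, 0, 0, 0, 0, 68, 0, 0, 0, 0, 76, 0, 0, 0, 0]
}}

```text
clock: 33.35
position: [0.6123, 0.0546, 0.0725]
tool_rot: [-1.571, 0.0, 1.373]
force: [0.5, -0.9, 0.8]
grip_width: 0.0757
```

{"fn": "drive_tool", "kwargs": {
  "steps": [78, 0, 0, 8, 0, 78, 0, 0, 22, 0, 78, 0, 0, 28, 0, 78, 0, 0, 20, 0, 78, 0, 0, 10, 0]
}}

```text
clock: 33.77
position: [0.6133, 0.0547, 0.1636]
tool_rot: [-1.574, -0.001, 1.373]
force: [-0.3, -0.9, 0.6]
grip_width: 0.078
```

{"fn": "drive_tool", "kwargs": {
  "steps": [78, -4, -12, 0, -4, 78, -8, -24, 0, -7, 78, -9, -26, 0, -7, 78, -9, -26, 0, -7, 78, -9, -26, 0, -7]
}}

```text
clock: 34.18
position: [0.5727, -0.0603, 0.1606]
tool_rot: [-1.571, 0.0, 0.809]
force: [0.2, 0.1, 0.4]
grip_width: 0.0778
```

{"fn": "drive_tool", "kwargs": {
  "steps": [78, -9, -26, 0, -7, 78, -9, -26, 0, -7, 78, -9, -26, 0, -7, 78, -9, -26, 0, -7, 78, -9, -26, 0, -7]
}}

```text
clock: 34.6
position: [0.5277, -0.1904, 0.1606]
tool_rot: [-1.571, 0.0, 0.198]
force: [-0.2, -0.4, -1.1]
grip_width: 0.0778
```

{"fn": "drive_tool", "kwargs": {
  "steps": [78, -9, -26, 0, -7, 78, -9, -26, 0, -7, 78, -9, -26, 0, -7, 78, -9, -26, 0, -2, 78, -9, -23, 0, 0]
}}

```text
clock: 35.02
position: [0.4826, -0.3176, 0.1604]
tool_rot: [-1.571, 0.001, -0.201]
force: [-0.0, -1.3, 0.5]
grip_width: 0.078
```

{"fn": "drive_tool", "kwargs": {
  "steps": [78, -2, -10, 0, 0, 78, 0, 0, 0, 0, 78, 0, 0, 0, 0, 78, 0, 0, 0, 0, 78, 0, 0, 0, 0]
}}

```text
clock: 35.43
position: [0.4821, -0.3249, 0.1605]
tool_rot: [-1.57, 0.0, -0.196]
force: [-0.1, -0.6, -0.2]
grip_width: 0.0781
```

```bash
python3 - <<'E'
from h import *
f=grab_frame("wrist");save(f,"w13.png")
s=monitor.observe();print({k:np.round(s[k],4).tolist() for k in("clock","qpos","position","tool_rot","force","grip_width")})
t=grab_frame("top");save(t,"t13.png")
hsv=cv2.cvtColor(t["frame"],cv2.COLOR_RGB2HSV);m=cv2.inRange(hsv,(45,80,30),(85,255,255))[:, :300];m[230:]=0
n,l,st,c=cv2.connectedComponentsWithStats(m);i=1+np.argmax(st[1:,4]);print("jar",st[i],px2w(t,*c[i],.106))
E
```

```text
{'clock': 35.4833, 'qpos': [0.0631, 0.6513, 0.6368, 1.8181, -0.5056, 0.8407, 0.7523], 'position': [0.482, -0.3251, 0.1605], 'tool_rot': [-1.5703, 0.0, -0.1963], 'force': [-0.1311, -0.3536, -0.1962], 'grip_width': 0.0781}
jar [220 146  20  20 308] [0.610377   0.05550307 0.106     ]
```

{"fn": "drive_tool", "kwargs": {
  "steps": [78, -4.5, -3, -15, 0, 78, 0, 0, -30, 0, 78, 0, 0, -30, 0, 78, 0, 0, -25, 0, 78, 0, 0, -14, 0]
}}

```text
clock: 35.95
position: [0.4763, -0.3281, 0.0441]
tool_rot: [-1.57, 0.002, -0.197]
force: [-0.7, 0.8, -0.1]
grip_width: 0.078
```

{"fn": "drive_tool", "kwargs": {
  "steps": [72, 0, 0, 0, 0, 68, 0, 0, 0, 0, 62, 0, 0, 0, 0, 57, 0, 0, 0, 0, 50, 0, 0, 0, 0],
  "grip_force": 25
}}

```text
clock: 36.37
position: [0.4776, -0.3298, 0.0482]
tool_rot: [-1.571, -0.002, -0.198]
force: [-2.9, 1.0, 12.2]
grip_width: 0.054
```

{"fn": "drive_tool", "kwargs": {
  "steps": [48, 0, 0, 0, 0, 48, 0, 0, 0, 0, 48, 0, 0, 5, 0, 48, 0, 0, 15, 0, 48, 0, 0, 20, 0]
}}

```text
clock: 36.78
position: [0.4765, -0.329, 0.087]
tool_rot: [-1.57, 0.001, -0.198]
force: [0.6, -0.0, -1.2]
grip_width: 0.054
```

{"fn": "drive_tool", "kwargs": {
  "steps": [48, 0, 0, 20, 0, 48, 0, 0, 15, 0, 48, 0, 0, 0, 0, 48, 2, 12, 0, 0, 48, 4, 22, 0, 0]
}}

```text
clock: 37.2
position: [0.4823, -0.2963, 0.1218]
tool_rot: [-1.572, -0.001, -0.201]
force: [1.1, 0.4, -1.8]
grip_width: 0.0538
```

{"fn": "drive_tool", "kwargs": {
  "steps": [48, 5, 26, 0, 0, 48, 5, 26, 0, 0, 48, 5, 26, 0, 0, 48, 5, 26, 0, 0, 48, 5, 26, 0, 0]
}}

```text
clock: 37.62
position: [0.5077, -0.1632, 0.1212]
tool_rot: [-1.57, 0.001, -0.198]
force: [0.3, -0.3, -2.0]
grip_width: 0.0537
```

{"fn": "drive_tool", "kwargs": {
  "steps": [48, 5, 26, 0, 0, 48, 5, 26, 0, 0, 48, 5, 26, 0, 0, 48, 5, 26, 0, 0, 48, 5, 26, 0, 0]
}}

```text
clock: 38.03
position: [0.5325, -0.0332, 0.1212]
tool_rot: [-1.571, 0.001, -0.198]
force: [0.5, 0.5, -0.9]
grip_width: 0.0539
```

{"fn": "drive_tool", "kwargs": {
  "steps": [48, 3, 22, 0, 0, 48, 1, 14, 0, 0, 48, 0, 4, 0, 0, 48, 0, 0, 0, 0, 48, 0, 0, 0, 0]
}}

```text
clock: 38.45
position: [0.5365, 0.0043, 0.1214]
tool_rot: [-1.571, 0.0, -0.198]
force: [0.2, -1.3, -0.8]
grip_width: 0.0538
```

{"fn": "drive_tool", "kwargs": {
  "steps": [48, 0, 0, -15, 0, 48, 0, 0, -20, 0, 48, 0, 0, -15, 0, 48, 0, 0, -7, 0, 48, 0, 0, -2, 0]
}}

```text
clock: 38.87
position: [0.5362, 0.0035, 0.0617]
tool_rot: [-1.572, 0.001, -0.2]
force: [0.0, -0.6, -1.6]
grip_width: 0.0539
```

{"fn": "drive_tool", "kwargs": {
  "steps": [48, 0, 0, 0, 0, 48, 0, 0, 0, 0, 48, 0, 0, -1, 0, 48, 0, 0, 0, 0, 48, 0, 0, 0, 0]
}}

```text
clock: 39.28
position: [0.5371, 0.0048, 0.062]
tool_rot: [-1.571, -0.001, -0.198]
force: [-0.2, 0.9, -1.0]
grip_width: 0.0539
```

{"fn": "drive_tool", "kwargs": {
  "steps": [48, 0, 0, -1, 0, 48, 0, 0, -1, 0, 48, 0, 0, 0, 0, 48, 0, 0, 0, 0, 48, 0, 0, 0, 0]
}}

```text
clock: 39.7
position: [0.5371, 0.0046, 0.0604]
tool_rot: [-1.57, -0.001, -0.198]
force: [-5.3, 0.2, 18.4]
grip_width: 0.0537
```

{"fn": "drive_tool", "kwargs": {
  "steps": [48, 0, 0, 0.8, 0, 56, 0, 0, 0, 0, 62, 0, 0, 0, 0, 68, 0, 0, 0, 0, 75, 0, 0, 0, 0]
}}

```text
clock: 40.12
position: [0.5369, 0.0047, 0.0603]
tool_rot: [-1.571, 0.0, -0.198]
force: [-0.3, 0.2, 0.5]
grip_width: 0.0746
```

{"fn": "drive_tool", "kwargs": {
  "steps": [75, 0, 0, 10, 0, 75, 0, 0, 25, 0, 75, 0, 0, 30, 0, 75, 0, 0, 25, 0, 75, 0, 0, 10, 0]
}}

```text
clock: 40.53
position: [0.5378, 0.0044, 0.1639]
tool_rot: [-1.57, -0.003, -0.199]
force: [0.3, 0.3, 0.1]
grip_width: 0.0753
```

{"fn": "drive_tool", "kwargs": {
  "steps": [65, 0, -14, 0, 5, 65, -1, -26, 0, 7, 65, -1, -26, 0, 7, 65, -1, -26, 0, 7, 65, -1, -26, 0, 7]
}}

```text
clock: 40.95
position: [0.5326, -0.1144, 0.1608]
tool_rot: [-1.571, -0.0, 0.384]
force: [-0.4, -0.8, 0.2]
grip_width: 0.0645
```

{"fn": "drive_tool", "kwargs": {
  "steps": [65, -1, -26, 0, 7, 65, -1, -26, 0, 7, 65, -1, -26, 0, 7, 65, -1, -26, 0, 7, 65, -1, -26, 0, 7]
}}

```text
clock: 41.37
position: [0.5275, -0.2447, 0.1607]
tool_rot: [-1.571, 0.0, 0.995]
force: [0.9, -0.0, -0.3]
grip_width: 0.065
```

{"fn": "drive_tool", "kwargs": {
  "steps": [65, -1, -26, 0, 7, 65, -1, -26, 0, 7, 65, -1, -26, 0, 7, 65, 0, -26, 0, 1, 65, 0, -25, 0, 0]
}}

```text
clock: 41.78
position: [0.5242, -0.3741, 0.1608]
tool_rot: [-1.571, 0.0, 1.374]
force: [0.6, 0.5, 0.2]
grip_width: 0.0652
```

{"fn": "drive_tool", "kwargs": {
  "steps": [65, 0, -20, 0, 0, 65, 0, -10, 0, 0, 65, 0, -1, 0, 0, 65, 0, 0, 0, 0, 65, 0, 0, 0, 0]
}}

```text
clock: 42.2
position: [0.5253, -0.4017, 0.1603]
tool_rot: [-1.571, -0.001, 1.374]
force: [0.3, 0.2, 0.4]
grip_width: 0.0651
```

```bash
python3 - <<'E'
from h import *
f=grab_frame("wrist");save(f,"w14.png")
s=monitor.observe();print({k:np.round(s[k],4).tolist() for k in("clock","qpos","position","tool_rot","force","grip_width")})
hsv=cv2.cvtColor(f["frame"],cv2.COLOR_RGB2HSV);m=cv2.inRange(hsv,(0,100,50),(15,255,255));x=np.zeros_like(m);x[170:300,200:310]=m[170:300,200:310]
n,l,st,c=cv2.connectedComponentsWithStats(x)
for i in range(1,n):
    if st[i,4]>30: print(st[i],px2w(f,*c[i],.095))
print(w2px(f,(.5256,-.403,.101)))
E
```

```text
{'clock': 42.25, 'qpos': [0.4126, 0.6855, 0.2385, 1.5797, -0.1928, 0.9, 2.0938], 'position': [0.5254, -0.4016, 0.1604], 'tool_rot': [-1.5706, -0.0007, 1.3743], 'force': [-0.1092, 0.8538, -0.6523], 'grip_width': 0.0651}
[239 176  34  23 338] [ 0.50523664 -0.40113061  0.095     ]
[247 209  15  11 132] [ 0.52824942 -0.40714265  0.095     ]
[ 200  231  110   69 5889] [ 0.57299772 -0.41579056  0.095     ]
[298 231  12   4  42] [ 0.55097663 -0.37218083  0.095     ]
(np.float64(258.60327647381405), np.float64(212.77356350276398))
```

{"fn": "drive_tool", "kwargs": {
  "steps": [65, 1, -2, -15, 0, 65, 0, 0, -28, 0, 65, 0, 0, -28, 0, 65, 0, 0, -23, 0, 65, 0, 0, -13, 0]
}}

```text
clock: 42.67
position: [0.5253, -0.4034, 0.0503]
tool_rot: [-1.568, -0.002, 1.374]
force: [-1.0, 0.0, -1.3]
grip_width: 0.0647
```

{"fn": "drive_tool", "kwargs": {
  "steps": [56, 0, 0, 0, 0, 50, 0, 0, 0, 0, 45, 0, 0, 0, 0, 40, 0, 0, 0, 0, 30, 0, 0, 0, 0]
}}

```text
clock: 43.08
position: [0.5267, -0.4057, 0.055]
tool_rot: [-1.573, 0.001, 1.373]
force: [-0.9, 2.6, 10.2]
grip_width: 0.0337
```

{"fn": "drive_tool", "kwargs": {
  "steps": [30, 0, 0, 0, 0, 30, 0, 0, 0, 0, 30, 0, 0, 5, 0, 30, 0, 0, 15, 0, 30, 0, 0, 20, 0]
}}

```text
clock: 43.5
position: [0.5254, -0.405, 0.094]
tool_rot: [-1.569, -0.001, 1.373]
force: [0.5, -1.0, -0.7]
grip_width: 0.0338
```

{"fn": "drive_tool", "kwargs": {
  "steps": [30, 0, 0, 20, 0, 30, 0, 0, 15, 0, 30, 0, 0, 0, 0, 30, 1, 12, 0, 0, 30, 3, 22, 0, 0]
}}

```text
clock: 43.92
position: [0.5289, -0.3727, 0.129]
tool_rot: [-1.571, 0.001, 1.37]
force: [1.6, 0.8, -1.3]
grip_width: 0.0339
```

{"fn": "drive_tool", "kwargs": {
  "steps": [30, 5, 26, 0, 0, 30, 5, 26, 0, 0, 30, 5, 26, 0, 0, 30, 5, 26, 0, 0, 30, 5, 26, 0, 0]
}}

```text
clock: 44.33
position: [0.5547, -0.2392, 0.1284]
tool_rot: [-1.57, -0.0, 1.373]
force: [1.4, -0.3, -1.2]
grip_width: 0.0344
```

{"fn": "drive_tool", "kwargs": {
  "steps": [30, 5, 26, 0, 0, 30, 5, 26, 0, 0, 30, 5, 26, 0, 0, 30, 5, 26, 0, 0, 30, 5, 26, 0, 0]
}}

```text
clock: 44.75
position: [0.5795, -0.1093, 0.1284]
tool_rot: [-1.57, -0.0, 1.373]
force: [0.3, 0.3, -0.2]
grip_width: 0.034
```

{"fn": "drive_tool", "kwargs": {
  "steps": [30, 4, 22, 0, 0, 30, 2, 12, 0, 0, 30, 0, 4, 0, 0, 30, 0, 0, 0, 0, 30, 0, 0, 0, 0]
}}

```text
clock: 45.17
position: [0.5855, -0.0745, 0.1285]
tool_rot: [-1.571, 0.001, 1.372]
force: [0.2, -0.9, -0.8]
grip_width: 0.0339
```

{"fn": "drive_tool", "kwargs": {
  "steps": [30, 0, 0, -15, 0, 30, 0, 0, -20, 0, 30, 0, 0, -14, 0, 30, 0, 0, -8, 0, 30, 0, 0, -2, 0]
}}

```text
clock: 45.58
position: [0.585, -0.0747, 0.0682]
tool_rot: [-1.569, 0.001, 1.371]
force: [-0.2, 0.2, -0.1]
grip_width: 0.0339
```

{"fn": "drive_tool", "kwargs": {
  "steps": [30, 0, 0, 0, 0, 30, 0, 0, 0, 0, 30, 0, 0, -1, 0, 30, 0, 0, 0, 0, 30, 0, 0, 0, 0]
}}

```text
clock: 46.0
position: [0.5861, -0.0733, 0.0689]
tool_rot: [-1.572, -0.0, 1.373]
force: [-0.6, -1.3, -0.9]
grip_width: 0.0335
```

{"fn": "drive_tool", "kwargs": {
  "steps": [30, 0, 0, -1, 0, 30, 0, 0, -0.7, 0, 30, 0, 0, 0, 0, 30, 0, 0, 0, 0, 30, 0, 0, 0, 0]
}}

```text
clock: 46.42
position: [0.5864, -0.0733, 0.0673]
tool_rot: [-1.572, -0.0, 1.373]
force: [-0.8, 0.8, 9.5]
grip_width: 0.0338
```

Touching down. Release, rise, and move aside for a last look.

{"fn": "drive_tool", "kwargs": {
  "steps": [30, 0, 0, 0.4, 0, 38, 0, 0, 0, 0, 44, 0, 0, 0, 0, 50, 0, 0, 0, 0, 60, 0, 0, 0, 0]
}}

```text
clock: 46.83
position: [0.5858, -0.0733, 0.067]
tool_rot: [-1.571, 0.0, 1.373]
force: [-0.4, -0.7, 0.8]
grip_width: 0.0597
```

{"fn": "drive_tool", "kwargs": {
  "steps": [60, 0, 0, 10, 0, 60, 0, 0, 25, 0, 60, 0, 0, 30, 0, 60, 0, 0, 30, 0, 60, 0, 0, 30, 0]
}}

```text
clock: 47.25
position: [0.5856, -0.0734, 0.1942]
tool_rot: [-1.571, 0.0, 1.372]
force: [1.1, -0.5, -0.3]
grip_width: 0.0599
```

{"fn": "drive_tool", "kwargs": {
  "steps": [60, -3, -15, 20, 0, 60, -5, -26, 10, 0, 60, -5, -30, 0, 0, 60, -5, -30, 0, 0, 60, -5, -30, 0, 0]
}}

```text
clock: 47.67
position: [0.5625, -0.2055, 0.2233]
tool_rot: [-1.572, -0.0, 1.373]
force: [1.1, -0.4, 0.1]
grip_width: 0.0602
```

{"fn": "drive_tool", "kwargs": {
  "steps": [60, -5, -30, 0, 0, 60, -5, -30, 0, 0, 60, -5, -30, 0, 0, 60, -5, -15, 0, 0, 60, 0, 0, 0, 0]
}}

```text
clock: 48.08
position: [0.5408, -0.3136, 0.2229]
tool_rot: [-1.571, 0.002, 1.368]
force: [0.4, -0.4, 0.6]
grip_width: 0.0598
```

```bash
python3 - <<'E'
from h import *
import pickle
s=monitor.observe();print({k:np.round(s[k],4).tolist() for k in("clock","position","force","grip_width")})
t=grab_frame("top");save(t,"t15.png");g=grab_frame("scene");save(g,"s15.png")
a=cv2.resize(t["frame"][130:250,85:310],(450,240));b=cv2.resize(g["frame"][140:250,130:330],(436,240))
z=pickle.load(open("top0.pkl","rb"))["frame"];c=cv2.resize(z[130:250,85:310],(450,240))
h=np.vstack([np.hstack([a,b[:, :350]]),np.hstack([c,np.zeros((240,350,3),np.uint8)])])
cv2.imwrite("pics/m15.png",cv2.cvtColor(h,cv2.COLOR_RGB2BGR))
for n,lo,hi,roi,zz in(("jar",(45,80,30),(85,255,255),(205,135,302,215),.106),("teat",(0,150,110),(8,255,255),(272,155,292,180),.108),("marker",(105,120,60),(130,255,255),(250,215,320,245),.008)):
  for lab,im in(("start",z),("now",t["frame"])):
    x0,y0,x1,y1=roi;m=cv2.inRange(cv2.cvtColor(im,cv2.COLOR_RGB2HSV),lo,hi)[y0:y1,x0:x1];k,l,st,c=cv2.connectedComponentsWithStats(m)
    if k>1:
        i=1+np.argmax(st[1:,4]);print(n,lab,st[i,4],np.round(px2w(t,c[i][0]+x0,c[i][1]+y0,zz)[:2],4))
d=cv2.absdiff(z,t["frame"]).max(2)[215:245,190:315];print("front diff px",(d>60).sum())
E
```

```text
{'clock': 48.0833, 'position': [0.5408, -0.3136, 0.2229], 'force': [0.4365, -0.3759, 0.5871], 'grip_width': 0.0598}
jar start 311 [0.6117 0.055 ]
jar now 308 [0.6104 0.0555]
teat start 25 [ 0.5843 -0.0735]
teat now 26 [ 0.5847 -0.0726]
marker start 78 [ 0.4146 -0.0375]
marker now 68 [ 0.4146 -0.0378]
front diff px 211
```

View pics/m15.png

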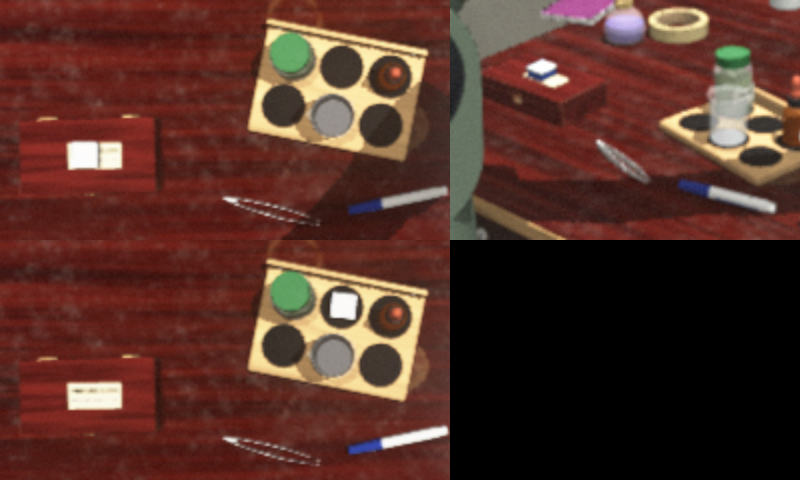

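```bash
python3 -c "
from h import *
print(workorder.job_done())"
```

```text
the job is handed in; nothing more can be done
None
```

I moved the dropper bottle, beaker and jar upright into the steel tray, put the cover-slip box on the slide box's lid, then stood all three back on their pads. I handed the job in at about 48 s of the 144 s allowed.

**Last checks (top and scene cameras)**
- **Jar and dropper:** the jar is within about 1.5 mm and the dropper within about 1 mm of their start positions.
- **Beaker:** I only judged it by eye. It looks unchanged on its pad and upright.
- **Cover-slip box:** it lies flat on the lid, within about 2 mm of the middle.
- **Marker pen and forceps:** the marker is unchanged to within 1 mm, and the forceps look unmoved. A plain picture difference over that area showed 211 changed pixels, which I put down to the arm's shadow.

**Disagreements and slips along the way**
- **Beaker spout:** the task says it points to the board's front, but the pictures showed it pointing along the board's length. I turned the jaws 90° so they did not grip across the spout.
- **Dropper grasp:** my first descent stopped 20 mm too high because of an arithmetic slip. I reopened the jaws and corrected it without touching the bottle.
- **Touchdown forces:** two placings were firmer than I meant, at 25 N for the box and 30 N for the jar. Both are below the limits.

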